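Ready to strain and weigh the spiced milk

ROBOT

A 6-joint arm with a two-finger parallel gripper is mounted at the origin on a cart in front of the work surface, level with it; the furniture and walls round the work are solid. World frame = base frame: x ahead of the robot, y to its left, z up, the work surface at z = 0. Lengths are in m, angles in degrees, forces in N, time in s.
With the tool pointing down it reaches from about 0.3 to 0.875 m from the base axis. Payload 6.4 kg.
Tool frame: the origin (TCP) lies midway between the tips of the shut fingers; the grasp point (between the pads) lies 19 mm behind it; z points along the fingers, y is the line along which they close (so a half turn about z gives the same grasp; the last joint's range is limited). The gripper opens to 88 mm and grips with 3 to 60 N. Pads are 18 mm wide; open, the fingers measure 123 mm over their backs; the gripper's body (75 mm by 187 mm) begins 45 mm behind the grasp point.
Start: joints at [-76.45, 10.359, 92.074, -0, 77.567, -11.82], TCP at [0.246, -0.52, 0.239] pointing down, gripper open.
Joint ranges: [-171.53, 171.53], [-51.25, 118.39], [17.06, 147.69], [-65.23, 245.23], [0, 150.52], [-178.68, 178.68]. Speed limits (degrees/s): [147.25, 147.25, 172.46, 180, 180, 180].

INTERFACE

Orientations are given as [roll, pitch, yaw] about the fixed x, y, z axes, in that order (R = Rz(yaw) Ry(pitch) Rx(roll)).
In Python, from cell import r, cams gives the robot as it stands.
- The arm moves only by the shell command python3 -m crank 'ROWS' [FORCE]. ROWS is JSON, a list of rows, each a list of 7 numbers: the closure, from 0 (fully open) to 1 (shut), then the shift along the world's x, y, z each as a share of 25 mm, from -1 to 1, then the turn, a rotation vector about the world's x, y, z each as a share of 10 degrees, from -1 to 1. In form: [[grip, x, y, z, rx, ry, rz], ...]. A call has exactly 10 rows; each row shifts and turns the commanded pose from where the row before left it; what a row does not reach is not made up. A row lasts 1/8 s, in which the tool goes at most 62.5 mm and 10.7 degrees, less where a joint would pass 70% of its speed; a pose out of reach is approached as far as the arm can. A call with a number of a shift or a turn outside -1 to 1 is refused whole. A call with a gripper value outside its range is refused whole. The fingers move at their own pace and stop on an object; FORCE is the grip in N (left out, the last holds). Time passes only in rows, so rows that do not move let the fingers close, or fill a call up. It gives the time, the measured TCP pose, the force, the opening and the grip force at its end, in the units of the state.
- r.state(): the state, without advancing time (a new reading comes with each control period).
- cams.camera(name): name is "scene" or "top"; returns (picture, depth): 400x640x3 uint8, blue, green, red; 400x640 float32, m along the optical axis (not along the pixel's ray), 0 where there is no reading.
- cams.camera_params(name): a dict with "fx", "fy", "cx", "cy" (pixels), "dist_coeffs" ([k1, k2, p1, p2, k3] as OpenCV has them; the pictures are not rectified), "R" (3x3) and "t" (3): a world point X has camera coordinates R X + t. Camera axes: x right, y down, z forward; pixel columns grow to the right and rows downward; lengths in m; the calibration is good to about 2 mm. A picture is of the moment at which its call begins. camera_params takes no time and is no camera call.
- r.sign_off(): hands the job in; it is judged then, once.
The state is a dict: "clock": time; "joint_positions": joint angles; "qvel": joint speeds; "tau": joint torques, N m; "eef_pos": TCP position; "ee_rot": TCP orientation; "ft_force": force on the tool from outside, world axes, zero at the start; "ft_torque": the same for the moment, N m; "width": finger opening in m; "finger_force": force on a finger pad.
Only numpy, scipy, OpenCV 4.12 (cv2) and the standard library are available. Lean on these libraries where they do the work, as an engineer would, in place of code of your own. Each camera call takes 0.05 s, during which the arm holds its last target. There are 200 camera calls.

TASK

The spiced milk in the pan has to be strained and weighed. Stand the empty tea glass upright in the middle of the kitchen scale's pan, setting it down gently so that the pan is not pushed down to its stop, and let go of it; then lift the hand strainer off the mug, carry it across clear of the jars and hold it level above the glass, centred on its mouth, with the bottom of the mesh about a finger's breadth above the rim and never touching the glass or the scale, so that the scale reads the glass alone. Finish while still holding the strainer there, keeping still so that I can pour, and leave everything else standing where it is.

Things in the scene. Friction and masses are not known exactly. Their poses are not given: they have to be found in the camera images.
- glass: Small clear tea glass, open top: 87 mm tall, 65 mm across the rim (widest), 44 mm across the foot, 0.14 kg. For grasping it is a cone widening evenly from foot to rim. Starts upright on the board in one of three places in a row between scale and mug; the spice jar and the salt shaker have the others. Origin: centre of its underside; z up its axis.
- pan_top (a point): Centre of the top face of the scale's flat round steel pan, 126 mm across with a low rolled rim (2 mm). Empty, it is 100 mm above the board. The pan sinks straight down under load, about 2 mm per newton, and springs back; this point moves with it. z is up.
- scale_pan (a joint): How far the pan has sunk, in m: 0 empty, about 0.003 with the glass alone on it, 0.020 at its stop (10 N).
- scale: White mechanical kitchen scale, fixed on the board left or right of the row: body 112 x 118 mm, 78 mm high, dial in its -x side, sprung pan on a short stem above. Origin: centre of its underside, below the pan's centre.
- strainer: Hand strainer, 0.075 kg: steel mesh bowl 60 mm across, 30 mm deep, straight black handle along -x. Origin: centre of the mesh's underside (lowest point); z up the bowl's axis. Two wire ears reach 50 mm from the axis on the +x side. Starts level across the mug's mouth, bowl hanging in it, resting on ears and handle wires, handle pointing roughly at the robot.
- strainer_grip (a point): Good grip point of the strainer: on the centre line of the black handle bar, 68 mm from the bowl's axis along the strainer's -x and 30 mm above its origin. The bar runs from 50 to 158 mm from the axis, 13 mm wide (strainer's y) and 10 mm high; two thin wires join it to the bowl's rim. Axes as the strainer's.
- mug: White patterned mug, 88 mm tall, 89 mm across the mouth, its ear on -y of its frame (pointing roughly away from the robot); stands on the board on the far side of the row from the scale. Origin: on the underside, 15.5 mm from the mug's axis towards the ear; z up. To be left where it stands.
- spice_jar: Spice jar with red cap, 45 mm across, 106 mm tall; origin at the centre of its underside. In the row with the glass; to be left alone.
- salt_shaker: Glass salt shaker with grey top, 44 mm across, 90 mm tall; origin at the centre of its underside. In the row with the glass; to be left alone.
- wooden_spoon: Wooden spoon, 320 x 46 x 15 mm, lying along the front edge of the board; origin under its middle. To be left alone.
- hob_board: Fixed wooden board over the front burners on which all this stands, 312 x 480 mm, its top at z = 0.018. Origin: centre of its underside. Behind it on the back burners stand a moka pot (164 mm tall) and the milk pan, both fixed; a wall cabinet hangs over the sink at the left (x over 0.55, y over 0.29, from z = 0.42 up).

How it is judged:
By the outcome, as a careful person would: the job done as asked, in the order asked, and still so for the second after the job is handed in, while the arm keeps its last pose, push and grip.
It also fails if it takes over 67 s, if anything falls off the work surface, if the arm or the gripper's body presses on something with over 40 N, if the wrist force passes 120 N, or if a joint passes its speed limit or range.

## Working session

There is one attempt and no reset: what is moved stays moved. The work goes in short steps, Python scripts to look and compute and a shell command to move; the robot and the scene stay as the last step left them, time stands still between calls to the robot, and variables do not carry over. Pictures are saved under pics/ and viewed, at most 10 in all, crops included, and the job is handed in when it is done.

```bash
ls; mkdir -p pics; python3 - <<'E'
from cell import r,cams
import cv2,numpy as np
for n in("scene","top"):
    p,d=cams.camera(n); cv2.imwrite(f"pics/{n}0.png",p); np.savez(f"pics/{n}0.npz",p=p,d=d)
    c=cams.camera_params(n); print(n,c, "campos",-np.array(c["R"]).T@np.array(c["t"]))
print(r.state())
E
```

```text
pics
scene {'fx': 486.7926683244926, 'fy': 486.7926683244926, 'cx': 318.3506864901886, 'cy': 191.5145359070651, 'dist_coeffs': array([-0.015791,  0.      ,  0.      ,  0.      ,  0.      ]), 'R': array([[-0.80589596, -0.59180999,  0.0171067 ],
       [-0.42119468,  0.55277625, -0.71905038],
       [ 0.41608503, -0.58668505, -0.69474737]]), 't': array([0.38646531, 0.2910447 , 0.79315544])} campos [0.10401721 0.53316387 0.75370731]
top {'fx': 470.92227289771444, 'fy': 470.92227289771444, 'cx': 322.1751172981747, 'cy': 198.3076118193902, 'dist_coeffs': array([-0.10627454,  0.        ,  0.        ,  0.        ,  0.        ]), 'R': array([[-0.07193361, -0.9973883 ,  0.00649111],
       [-0.975273  ,  0.06897214, -0.20996528],
       [ 0.2089692 , -0.02143417, -0.9776873 ]]), 't': array([-0.00540718,  0.51110149,  0.90900557])} campos [ 0.30812036 -0.02116104  0.99607187]
{'clock': 0.1, 'joint_positions': array([-7.64522647e+01,  1.03981500e+01,  9.21237578e+01, -1.18091904e-03,
        7.75663426e+01, -1.18207192e+01]), 'qvel': array([-0.00977465, -0.03692924, -0.13387576, -0.08222567,  0.13516409,
       -0.07546809]), 'tau': array([-7.04195060e-06, -4.34825599e+01, -3.42696726e+01,  7.04197423e-02,
        3.41101515e-02, -2.17265404e-05]), 'eef_pos': array([ 0.24624591, -0.51909329,  0.23791348]), 'ee_rot': array([-1.79913385e+02, -1.69497162e-02,  2.53686969e+01]), 'ft_force': array([ 0.24357348,  0.32983043, -0.27408152]), 'ft_torque': array([ 0.00782898, -0.00105384,  0.04160469]), 'finger_force': 0.0, 'width': 0.08830366602394234}
```

View pics/scene0.png

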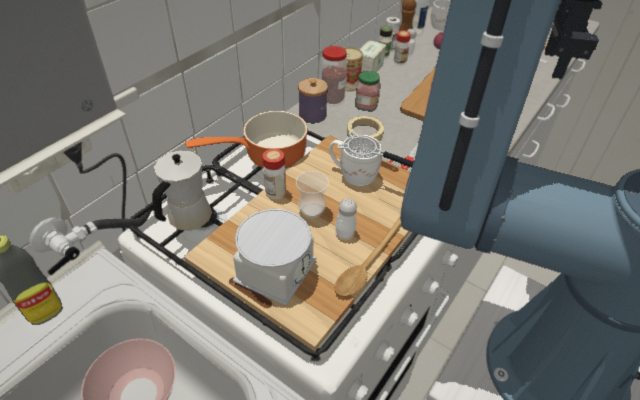

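View pics/top0.png

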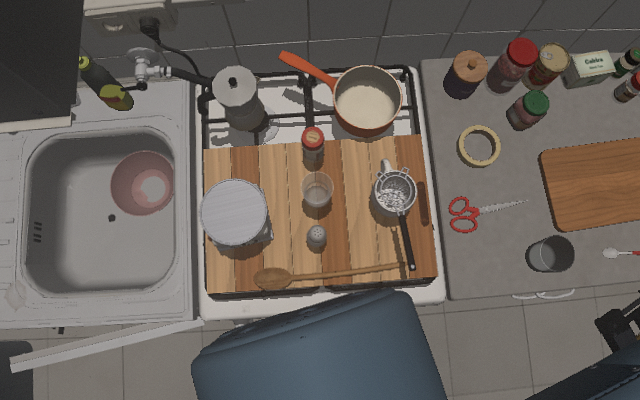

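The scene picture shows the scale (275,255), glass (312,195), shaker (347,220), jar (273,175), mug and strainer (360,160). In the top picture the scale pan is at (235,211), glass at (317,189), jar at (313,145), shaker at (316,236), strainer bowl at (396,190) and its handle end at (412,270).

```bash
cat > h.py <<'E'
from cell import r,cams
import cv2,numpy as np
def ray(n,px):
    c=cams.camera_params(n);R=np.array(c["R"]);t=np.array(c["t"])
    K=np.array([[c["fx"],0,c["cx"]],[0,c["fy"],c["cy"]],[0,0,1]])
    u=cv2.undistortPoints(np.array(px,float).reshape(-1,1,2),K,c["dist_coeffs"])[:,0]
    return -R.T@t, np.c_[u,np.ones(len(u))]@R
def plane(n,px,z):
    o,v=ray(n,px); return o+v*((z-o[2])/v[:,2])[:,None]
def proj(n,X):
    c=cams.camera_params(n);R=np.array(c["R"])
    K=np.array([[c["fx"],0,c["cx"]],[0,c["fy"],c["cy"]],[0,0,1]])
    return cv2.projectPoints(np.array(X,float).reshape(-1,1,3),cv2.Rodrigues(R)[0],np.array(c["t"]),K,c["dist_coeffs"])[0][:,0]
def cloud(n,d):
    v,u=np.nonzero(d>0);o,w=ray(n,np.c_[u,v]);X=np.full(d.shape+(3,),np.nan);X[v,u]=o+w*d[v,u][:,None];return X
E
python3 - <<'E'
from h import *
p=np.load("pics/top0.npz");P,d=p["p"],p["d"]
cv2.imwrite("pics/crop1.png",cv2.resize(P[115:300,195:440],None,fx=3.2,fy=3.2,interpolation=cv2.INTER_CUBIC))
X=cloud("top",d)
def rg(n,m):print(n,m.sum(),np.nanmedian(X[m],0).round(4),np.nanmin(X[m],0).round(4),np.nanmax(X[m],0).round(4))
Z=X[...,2];box=np.zeros(Z.shape,bool);box[170:250,195:275]=1
m=box&(Z>0.10)&(Z<0.14);rg("pan",m)
c,_=cv2.findContours(m.astype(np.uint8),0,1);c=max(c,key=cv2.contourArea)
e=cv2.fitEllipse(c);print(e,plane("top",[e[0]],.119))
pc=plane("top",c[:,0].astype(float),.119);print("pan circ",cv2.minEnclosingCircle(pc[:,:2].astype(np.float32)))
dark=(P.max(2)<60)
b=np.zeros(Z.shape,bool);b[205:280,385:425]=1
m=b&dark&(Z>.07);rg("handle",m)
v,u=np.nonzero(m);q=plane("top",np.c_[u,v],.115)[:,:2];print("depth z",np.percentile(Z[m],[10,50,90]))
mu=q.mean(0);w=np.linalg.svd(q-mu)[2][0];s=(q-mu)@w;print("handle mid",mu,"dir",w,"ext",s.min(),s.max(),np.degrees(np.arctan2(w[1],w[0])))
E
```

```text
pan 3577 [0.4821 0.1313 0.1177] [0.4182 0.0667 0.1124] [0.5484 0.1942 0.1244]
((232.84202575683594, 211.57977294921875), (65.53715515136719, 67.96663665771484), 44.24507141113281) [[0.48184339 0.1306498  0.119     ]]
pan circ ((0.4828549325466156, 0.13134437799453735), 0.06553854793310165)
handle 319 [ 0.4021 -0.194   0.1103] [ 0.3484 -0.2053  0.0735] [ 0.4603 -0.184   0.1153]
depth z [0.10817539 0.11026967 0.11251428]
handle mid [ 0.40216782 -0.19314516] dir [-0.99513986 -0.09847166] ext -0.05176247970514359 0.0543084897198865 -174.3488311486201
```

View pics/crop1.png

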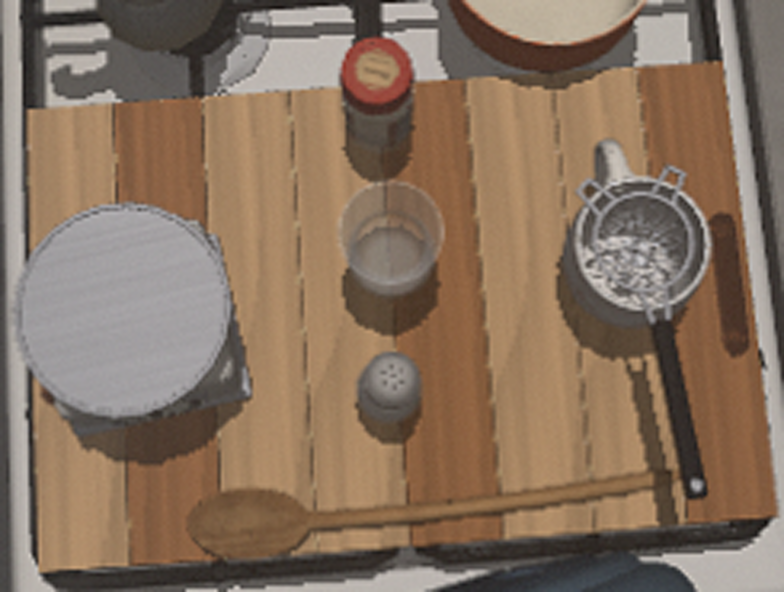

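```bash
python3 - <<'E'
from h import *
f=lambda l:[(195+a/3.2,115+b/3.2) for a,b in l]
g=f([(341,225),(444,225),(392,180),(392,268)])
print("rim",plane("top",g,.105).round(4))
for n,px,z in(("cap",f([(377,72),(341,72),(413,72)]),.124),("shaker",f([(390,378)]),.103),("pan edges",f([(17,310),(233,310),(124,203),(124,417)]),.119),
 ("mugrim",f([(572,248),(712,248),(645,172),(645,318)]),.106),("hnd",f([(662,322),(697,488)]),.11)):
    print(n,plane("top",px,z).round(4))
# scene glass: project candidate to scene and check
p=np.load("pics/scene0.npz");P,d=p["p"],p["d"];X=cloud("scene",d)
x0,y0=plane("top",[np.mean(g,0)],.105)[0][:2];print(x0,y0)
S=cv2.resize(P[130:300,225:420],None,fx=4,fy=4,interpolation=cv2.INTER_CUBIC)
a=np.linspace(0,6.28,60);
for z,rr in((.105,.0325),(.018,.022)):
    c=np.c_[x0+rr*np.cos(a),y0+rr*np.sin(a),0*a+z]
    for q in proj("scene",c): cv2.circle(S,tuple(int(k) for k in (q-[225,130]+.5)*4),1,(0,0,255),-1)
for c0,rr,z in(((.482,.131),.063,.119),):
    c=np.c_[c0[0]+rr*np.cos(a),c0[1]+rr*np.sin(a),0*a+z]
    for q in proj("scene",c): cv2.circle(S,tuple(int(k) for k in (q-[225,130]+.5)*4),1,(0,255,0),-1)
b=np.array([.4028,-.1941]);w=np.array([.995,.0985])
for q in proj("scene",[np.r_[b+w*k,.106] for k in(-.054,.036,.054,.104)]): cv2.circle(S,tuple(int(k) for k in (q-[225,130]+.5)*4),3,(255,0,255),-1)
cv2.imwrite("pics/crop2.png",S)
E
```

```text
rim [[ 0.5272 -0.0025  0.105 ]
 [ 0.5228 -0.065   0.105 ]
 [ 0.5533 -0.0355  0.105 ]
 [ 0.4983 -0.0316  0.105 ]]
cap [[ 0.6169 -0.0308  0.124 ]
 [ 0.6184 -0.0089  0.124 ]
 [ 0.6153 -0.0527  0.124 ]]
shaker [[ 0.4319 -0.0257  0.103 ]]
pan edges [[0.4856 0.1929 0.119 ]
 [0.4766 0.0642 0.119 ]
 [0.5467 0.1268 0.119 ]
 [0.4175 0.1312 0.119 ]]
mugrim [[ 0.5028 -0.1414  0.106 ]
 [ 0.4968 -0.2269  0.106 ]
 [ 0.5474 -0.191   0.106 ]
 [ 0.4567 -0.1813  0.106 ]]
hnd [[ 0.4528 -0.1906  0.11  ]
 [ 0.3528 -0.2009  0.11  ]]
0.5253309923053664 -0.033651652042674354
```

View pics/crop2.png

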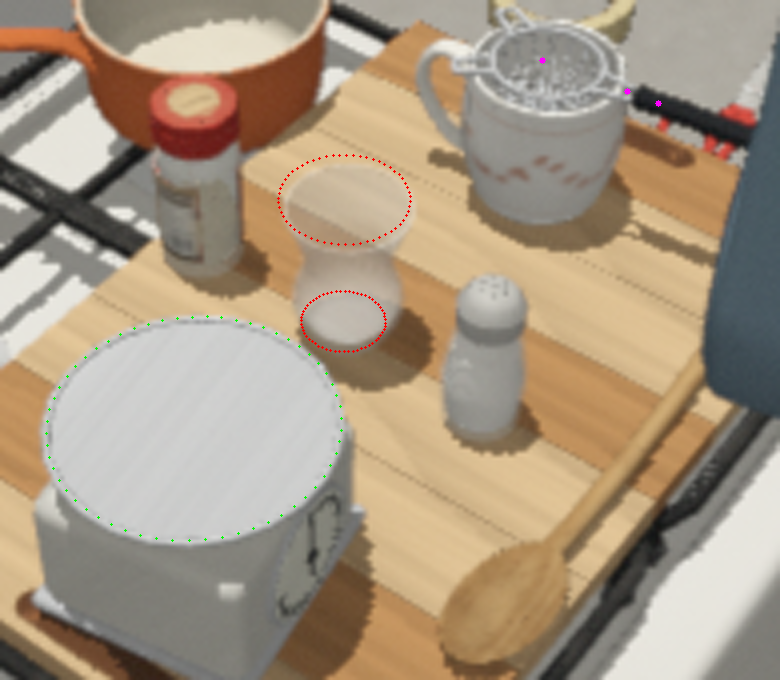

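The red rim overlay sits about 2 px too high against the rim at (347,208) in the crop, so the glass is about 4 mm nearer, at (0.521,-0.034). The pan at (0.482,0.131) and the handle (grip near 0.439,-0.191) match in both views.

```bash
python3 -m crank '[[0,0.55,0.97,0,0,0,-0.13],[0,0.55,0.97,0,0,0,-0.13],[0,0.55,0.97,0,0,0,-0.13],[0,0.55,0.97,0,0,0,-0.13],[0,0.55,0.97,0,0,0,-0.13],[0,0.55,0.97,0,0,0,-0.13],[0,0.55,0.97,0,0,0,-0.13],[0,0.55,0.97,0,0,0,-0.13],[0,0.55,0.97,0,0,0,-0.13],[0,0.55,0.97,0,0,0,-0.13]]' 15
python3 -m crank '[[0,0.55,0.97,0,0,0,-0.13],[0,0.55,0.97,0,0,0,-0.13],[0,0.55,0.97,0,0,0,-0.13],[0,0.55,0.97,0,0,0,-0.13],[0,0.55,0.97,0,0,0,-0.12],[0,0.55,0.97,0,0,0,-0.12],[0,0.55,0.97,0,0,0,-0.12],[0,0.55,0.97,0,0,0,-0.12],[0,0.55,0.97,0,0,0,-0.12],[0,0.55,0.97,0,0,0,-0.12]]'
```

```text
clock: 1.35
eef_pos: [0.3841, -0.276, 0.2384]
ee_rot: [-180.0, 0.0, 12.3]
ft_force: [-0.5, 0.7, -1.3]
width: 0.0881
finger_force: 0.0
clock: 2.6
eef_pos: [0.5215, -0.0336, 0.2383]
ee_rot: [-180.0, 0.0, -0.1]
ft_force: [-0.7, 0.3, 0.0]
width: 0.088
finger_force: 0.0
```

```bash
python3 -m crank '[[0,0,0,-0.8,0,0,0],[0,0,0,-0.8,0,0,0],[0,0,0,-0.8,0,0,0],[0,0,0,-0.8,0,0,0],[0,0,0,-0.8,0,0,0],[0,0,0,-0.8,0,0,0],[0,0,0,-0.8,0,0,0],[0,0,0,-0.8,0,0,0],[0,0,0,-0.77,0,0,0],[0,0,0,0,0,0,0]]'
python3 - <<'E'
from h import *
p,d=cams.camera("scene");cv2.imwrite("pics/s1.png",cv2.resize(p[90:270,215:425],None,fx=3.3,fy=3.3,interpolation=cv2.INTER_CUBIC))
E
```

```text
clock: 3.85
eef_pos: [0.5197, -0.0341, 0.0578]
ee_rot: [-179.9, 0.2, -0.0]
ft_force: [0.1, -0.4, -0.2]
width: 0.0882
finger_force: 0.0
```

View pics/s1.png

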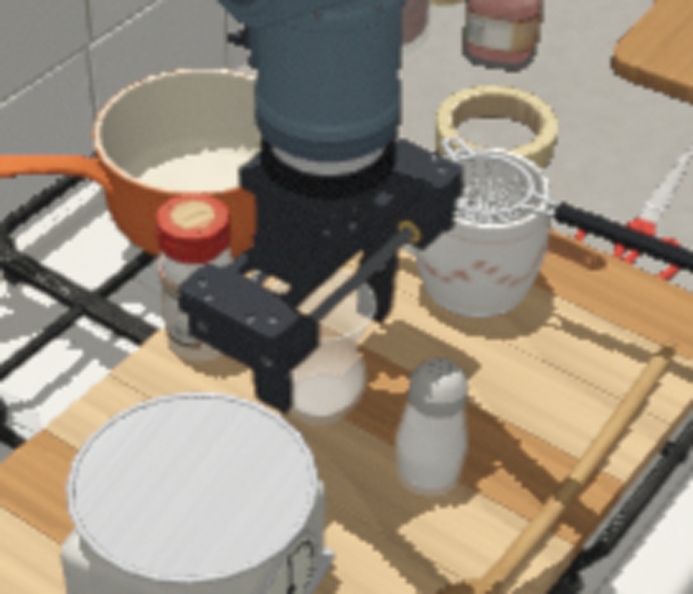

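The fingers at (275,390) and (383,310) stand either side of the glass rim, clear of the jar and shaker. I close.

```bash
python3 -m crank '[[1,0,0,0,0,0,0],[1,0,0,0,0,0,0],[1,0,0,0,0,0,0],[1,0,0,0,0,0,0],[1,0,0,0,0,0,0],[1,0,0,0,0,0,0],[1,0,0,0,0,0,0],[1,0,0,0,0,0,0],[1,0,0,0,0,0,0],[1,0,0,0,0,0,0]]' 15
python3 -m crank '[[1,0,0,0.4,0,0,0],[1,0,0,0.6,0,0,0],[1,0,0,0.8,0,0,0],[1,0,0,0.8,0,0,0],[1,0,0,0.8,0,0,0],[1,0,0,0.8,0,0,0],[1,0,0,0.8,0,0,0],[1,0,0,0.6,0,0,0],[1,0,0,0.4,0,0,0],[1,0,0,0,0,0,0]]'
```

```text
clock: 5.15
eef_pos: [0.5219, -0.0346, 0.06]
ee_rot: [180.0, -0.1, -0.0]
ft_force: [-0.2, 1.2, 4.9]
width: 0.0625
finger_force: 14.9
clock: 6.4
eef_pos: [0.5217, -0.0347, 0.2102]
ee_rot: [180.0, -0.1, -0.0]
ft_force: [0.2, 0.3, -1.0]
width: 0.0626
finger_force: 14.9
```

```bash
python3 -m crank '[[1,-0.1,0.4,0,0,0,0],[1,-0.2,0.8,0,0,0,0],[1,-0.2,0.8,0,0,0,0],[1,-0.2,0.8,0,0,0,0],[1,-0.2,0.8,0,0,0,0],[1,-0.2,0.8,0,0,0,0],[1,-0.2,0.8,0,0,0,0],[1,-0.2,0.8,0,0,0,0],[1,-0.1,0.63,0,0,0,0],[1,0,0,0,0,0,0]]'
python3 - <<'E'
from h import *
p,d=cams.camera("scene");np.savez("pics/s2.npz",p=p,d=d);a=cv2.resize(p[130:300,195:355],None,fx=3.4,fy=3.4,interpolation=cv2.INTER_CUBIC)
cv2.imwrite("pics/s2.png",a)
print(r.state()["eef_pos"], proj("scene",[[.482,.131,.118],[.482,.131,.168],[.482,.131,.255]]),(proj("scene",[[.482,.131,.168],[.482,.131,.255]])-[195,130])*3.4)
E
```

```text
clock: 7.65
eef_pos: [0.4809, 0.1326, 0.2094]
ee_rot: [-180.0, 0.0, 0.1]
ft_force: [0.5, -0.2, -1.5]
width: 0.0632
finger_force: 14.9
[0.48114713 0.13183036 0.20938868] [[273.18313883 235.58010474]
 [271.73863762 215.627882  ]
 [268.90878229 176.43662645]] [[260.9113679  291.13479881]
 [251.28985979 157.88452993]]
```

View pics/s2.png

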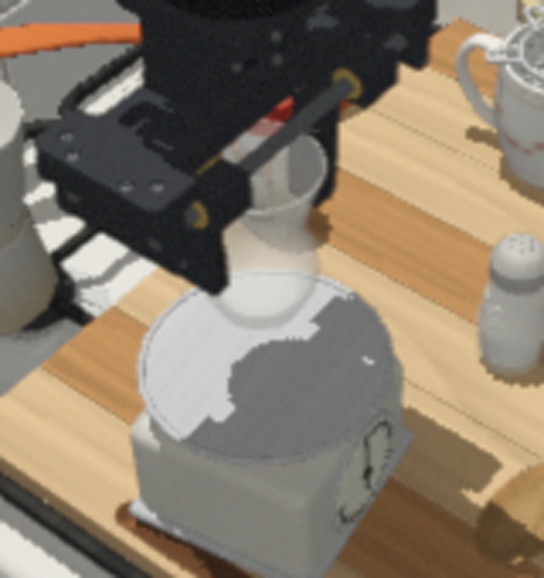

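The glass hangs over the pan; its foot ends near (270,328) and its rim's right edge is near (327,165). The foot looks about 3–4 mm toward -x of the pan centre, so I correct 2 mm and lower.

```bash
python3 -m crank '[[1,0.05,0,-0.2,0,0,0],[1,0.05,0,-0.3,0,0,0],[1,0,0,-0.3,0,0,0],[1,0,0,-0.3,0,0,0],[1,0,0,-0.3,0,0,0],[1,0,0,-0.2,0,0,0],[1,0,0,-0.1,0,0,0],[1,0,0,-0.1,0,0,0],[1,0,0,0,0,0,0],[1,0,0,0,0,0,0]]'
python3 -m crank '[[1,0,0,-0.04,0,0,0],[1,0,0,-0.04,0,0,0],[1,0,0,-0.04,0,0,0],[1,0,0,-0.02,0,0,0],[1,0,0,0,0,0,0],[1,0,0,0,0,0,0],[1,0,0,0,0,0,0],[1,0,0,0,0,0,0],[1,0,0,0,0,0,0],[1,0,0,0,0,0,0]]'
python3 - <<'E'
from h import *
print(np.mean([(cams.camera("scene"),r.state()["ft_force"])[1] for _ in range(5)],0),r.state()["eef_pos"])
E
```

```text
clock: 8.95
eef_pos: [0.484, 0.1312, 0.1647]
ee_rot: [-180.0, -0.0, -0.0]
ft_force: [0.5, -0.5, -0.7]
width: 0.0629
finger_force: 14.9
clock: 10.2
eef_pos: [0.4839, 0.1312, 0.161]
ee_rot: [180.0, 0.0, -0.0]
ft_force: [0.3, 0.2, -0.6]
width: 0.0627
finger_force: 14.9
[-0.24115212 -0.05314187 -1.0377827 ] [0.48389175 0.13121951 0.16096489]
```

```bash
python3 -m crank '[[1,0,0,-0.03,0,0,0],[1,0,0,-0.03,0,0,0],[1,0,0,-0.03,0,0,0],[1,0,0,-0.03,0,0,0],[1,0,0,-0.03,0,0,0],[1,0,0,0,0,0,0],[1,0,0,0,0,0,0],[1,0,0,0,0,0,0],[1,0,0,0,0,0,0],[1,0,0,0,0,0,0]]'
python3 - <<'E'
from h import *
print(np.mean([(cams.camera("scene"),r.state()["ft_force"])[1] for _ in range(5)],0),r.state()["eef_pos"])
E
```

```text
clock: 11.7
eef_pos: [0.4839, 0.1312, 0.1572]
ee_rot: [180.0, -0.0, -0.0]
ft_force: [0.7, 0.1, -0.3]
width: 0.0626
finger_force: 14.9
[0.40815322 0.38942132 0.14789884] [0.48389854 0.1312128  0.15722197]
```

Pan carries the weight now. Release gradually.

```bash
python3 -m crank '[[0.29,0,0,0,0,0,0],[0.27,0,0,0,0,0,0],[0.25,0,0,0,0,0,0],[0.22,0,0,0,0,0,0],[0.18,0,0,0,0,0,0],[0.12,0,0,0,0,0,0],[0.05,0,0,0,0,0,0],[0,0,0,0,0,0,0],[0,0,0,0,0,0,0],[0,0,0,0,0,0,0]]' 5
python3 -m crank '[[0,0,0,0.2,0,0,0],[0,0,0,0.4,0,0,0],[0,0,0,0.8,0,0,0],[0,0,0,0.9,0,0,0],[0,0,0,0.9,0,0,0],[0,0,0,0.9,0,0,0],[0,0,0,0.8,0,0,0],[0,0,0,0.4,0,0,0],[0,0,0,0,0,0,0],[0,0,0,0,0,0,0]]'
```

```text
clock: 13.2
eef_pos: [0.4839, 0.1312, 0.1572]
ee_rot: [-180.0, -0.0, -0.0]
ft_force: [-0.6, 0.2, -0.2]
width: 0.088
finger_force: 0.0
clock: 14.45
eef_pos: [0.4835, 0.1312, 0.2889]
ee_rot: [180.0, 0.1, -0.0]
ft_force: [0.7, -0.1, 1.2]
width: 0.0885
finger_force: 0.0
```

```bash
python3 -m crank '[[0,-0.13,-0.5,0,0,0,0.05],[0,-0.13,-0.95,0,0,0,0.05],[0,-0.13,-0.95,0,0,0,0.05],[0,-0.13,-0.95,0,0,0,0.05],[0,-0.13,-0.95,0,0,0,0.05],[0,-0.13,-0.95,0,0,0,0.05],[0,-0.13,-0.95,0,0,0,0.05],[0,-0.13,-0.95,0,0,0,0.05],[0,-0.13,-0.95,0,0,0,0.05],[0,-0.13,-0.95,0,0,0,0.05]]'
python3 -m crank '[[0,-0.13,-0.95,-0.2,0,0,0.06],[0,-0.13,-0.95,-0.4,0,0,0],[0,-0.13,-0.95,-0.6,0,0,0],[0,-0.09,-0.98,-0.8,0,0,0],[0,0,0,-0.8,0,0,0],[0,0,0,-0.8,0,0,0],[0,0,0,-0.8,0,0,0],[0,0,0,-0.4,0,0,0],[0,0,0,0,0,0,0],[0,0,0,0,0,0,0]]'
python3 - <<'E'
from h import *
p,d=cams.camera("scene");q,_=cams.camera("top");np.savez("pics/s3.npz",p=p,q=q)
a=cv2.resize(p[110:290,215:435],None,fx=3,fy=3,interpolation=cv2.INTER_CUBIC)
t=np.linspace(0,6.28,60)
for x0,z,rr in((.482,.202,.0325),(.482,.115,.022),(.482,.115,.063)):
    for k in proj("scene",np.c_[x0+rr*np.cos(t),.131+rr*np.sin(t),0*t+z]): cv2.circle(a,tuple(int(v) for v in (k-[215,110]+.5)*3),0,(0,0,255),-1)
b=cv2.resize(q[150:290,195:440],None,fx=2.7,fy=2.7,interpolation=cv2.INTER_CUBIC)
cv2.imwrite("pics/s3.png",a);cv2.imwrite("pics/t3.png",b)
E
```

```text
clock: 15.7
eef_pos: [0.4505, -0.0963, 0.2891]
ee_rot: [-180.0, 0.1, 5.0]
ft_force: [0.2, 0.2, 0.2]
width: 0.0881
finger_force: 0.0
clock: 16.95
eef_pos: [0.4397, -0.1912, 0.1704]
ee_rot: [180.0, -0.0, 5.6]
ft_force: [0.7, -0.8, 0.1]
width: 0.0885
finger_force: 0.0
```

View pics/s3.png

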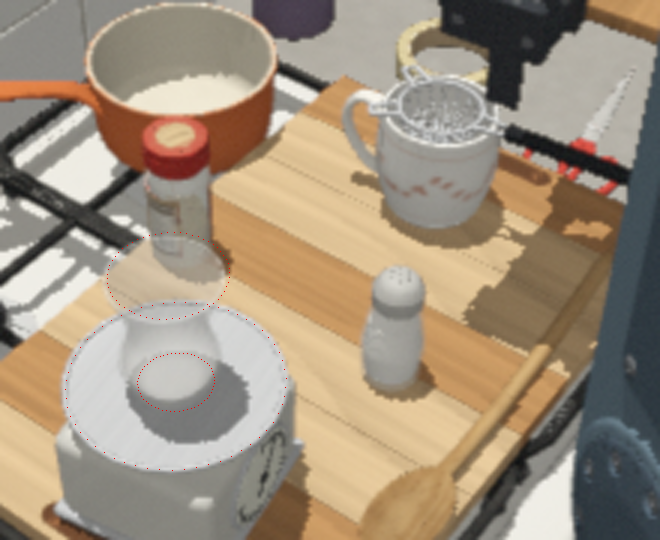

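The glass stands upright with its rim on the predicted circle at (168,276) and foot at (176,381), so it is central on the pan. The gripper is over the handle near (505,90). I go down and grip.

```bash
python3 -m crank '[[0,0,0,-0.3,0,0,0],[0,0,0,-0.5,0,0,0],[0,0,0,-0.6,0,0,0],[0,0,0,-0.6,0,0,0],[0,0,0,-0.5,0,0,0],[0,0,0,-0.4,0,0,0],[0,0,0,-0.3,0,0,0],[0,0,0,-0.12,0,0,0],[0,0,0,0,0,0,0],[0,0,0,0,0,0,0]]'
python3 -m crank '[[0.4,0,0,0,0,0,0],[0.6,0,0,0,0,0,0],[0.7,0,0,0,0,0,0],[0.75,0,0,0,0,0,0],[0.8,0,0,0,0,0,0],[0.83,0,0,0,0,0,0],[0.86,0,0,0,0,0,0],[0.9,0,0,0,0,0,0],[1,0,0,0,0,0,0],[1,0,0,0,0,0,0]]' 30
python3 -m crank '[[1,0,0,0.1,0,0,0],[1,0,0,0.2,0,0,0],[1,0,0,0.4,0,0,0],[1,0,0,0.6,0,0,0],[1,0,0,0.8,0,0,0],[1,0,0,0.9,0,0,0],[1,0,0,0.9,0,0,0],[1,0,0,0.7,0,0,0],[1,0,0,0.4,0,0,0],[1,0,0,0,0,0,0]]'
```

```text
clock: 18.3
eef_pos: [0.4397, -0.191, 0.0871]
ee_rot: [180.0, -0.0, 5.6]
ft_force: [0.0, -0.0, -0.2]
width: 0.088
finger_force: 0.0
clock: 19.55
eef_pos: [0.4394, -0.1908, 0.0867]
ee_rot: [180.0, -0.0, 5.6]
ft_force: [0.1, -1.0, 0.8]
width: 0.0122
finger_force: 30.0
clock: 20.8
eef_pos: [0.4398, -0.1911, 0.2128]
ee_rot: [179.9, -0.1, 5.6]
ft_force: [-0.2, -0.1, -1.2]
width: 0.0121
finger_force: 30.0
```

```bash
python3 -m crank '[[1,0,0,0.3,0,0,0],[1,0,0,0.6,0,0,0],[1,0,0,0.7,0,0,0],[1,0,0.2,0.7,0,0,0],[1,0,0.4,0.5,0,0,0],[1,-0.1,0.6,0.3,0,0,0],[1,-0.1,0.7,0,0,0,0],[1,-0.1,0.7,0,0,0,0],[1,-0.1,0.7,0,0,0,0],[1,-0.1,0.7,0,0,0,0]]'
python3 -m crank '[[1,-0.1,0.8,0,0,0,0],[1,-0.1,0.8,0,0,0,0],[1,-0.1,0.8,0,0,0,0],[1,-0.1,0.8,0,0,0,0],[1,-0.1,0.8,0,0,0,0],[1,-0.08,0.8,0,0,0,0],[1,0,0.8,0,0,0,0],[1,0,0.8,0,0,0,0],[1,0,0.8,0,0,0,0],[1,0,0.6,0,0,0,0]]'
python3 -m crank '[[1,0,0.4,0,0,0,0],[1,0,0.3,0,0,0,0],[1,0,0.12,0,0,0,0],[1,0,0,-0.2,0,0,0],[1,0,0,-0.3,0,0,0],[1,0,0,-0.3,0,0,0],[1,0,0,-0.2,0,0,0],[1,0,0,-0.1,0,0,0],[1,0,0,0,0,0,0],[1,0,0,0,0,0,0]]'
python3 - <<'E'
from h import *
p,d=cams.camera("scene");q,e=cams.camera("top");np.savez("pics/s4.npz",p=p,q=q,d=d,e=e)
print(r.state()["eef_pos"])
a=cv2.resize(p[110:260,205:335],None,fx=3.6,fy=3.6,interpolation=cv2.INTER_CUBIC)
b=cv2.resize(q[110:260,190:300],None,fx=3.6,fy=3.6,interpolation=cv2.INTER_CUBIC)[:, :330]
cv2.imwrite("pics/s4.png",np.hstack([a,b]))
E
```

```text
clock: 22.05
eef_pos: [0.4265, -0.0894, 0.2889]
ee_rot: [-180.0, 0.0, 5.6]
ft_force: [-0.7, -0.2, -0.2]
width: 0.0121
finger_force: 30.0
clock: 23.3
eef_pos: [0.412, 0.1054, 0.2891]
ee_rot: [-180.0, 0.0, 5.6]
ft_force: [0.1, 0.2, -1.0]
width: 0.0121
finger_force: 30.0
clock: 24.55
eef_pos: [0.4126, 0.1247, 0.262]
ee_rot: [180.0, -0.0, 5.6]
ft_force: [0.5, 0.1, -0.5]
width: 0.0124
finger_force: 30.0
[0.41255796 0.12471161 0.26198829]
```

View pics/s4.png

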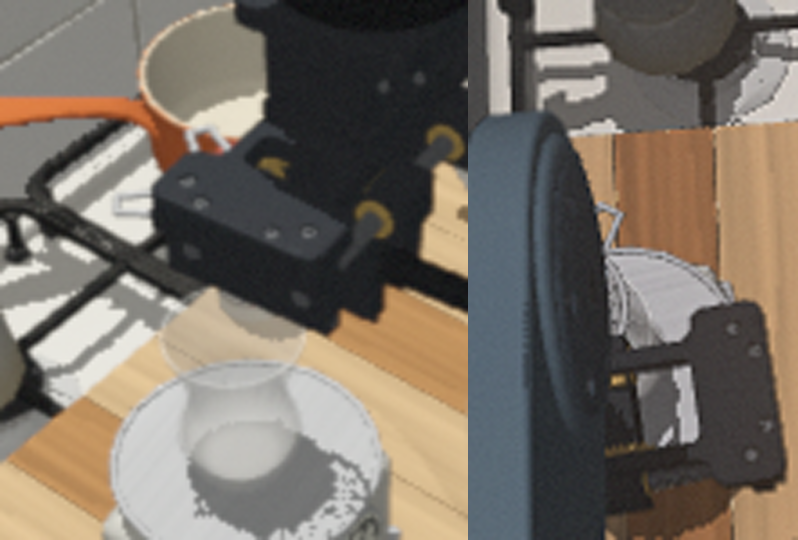

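The bowl hides behind the gripper jaw; in the left part the ear tips show near (205,130) and (115,205), the mesh bottom near (265,325), and the rim near (233,335). I check the strainer axis using the ears against their initial positions, plus the visible mesh.

```bash
python3 - <<'E'
from h import *
A=np.array([(510,8),(456,68)])/4+[225,130]
B=np.array([(203,128),(116,205)])/3.6+[205,110]
a=plane("scene",A,.108)[:,:2];b=plane("scene",B,.283)[:,:2]
t0=np.array([.4395,-.1909]);t1=np.array([.4126,.1247])
th=np.radians(5.65);Rm=np.array([[np.cos(th),-np.sin(th)],[np.sin(th),np.cos(th)]])
print("ears rel TCP in strainer axes, before/after",((a-t0)@Rm).round(4),((b-t1)@Rm).round(4))
C=np.array([(195+x/3.2,115+y/3.2) for x,y in[(583,187),(678,170)]])
print("top initial",((plane("top",C,.108)[:,:2]-t0)@Rm).round(4))
# bowl rim from top initial: bright ring points inside mug
D=np.array([(195+x/3.2,115+y/3.2) for x,y in[(600,225),(693,240),(640,190)]])
print("bowl",((plane("top",D,.107)[:,:2]-t0)@Rm).round(4))
o=proj("scene",[[.482,.131,.2505]]);print("axis mesh bottom px crop",(o-[205,110])*3.6)
S=np.load("pics/s0.npz") if 0 else np.load("pics/scene0.npz")
u=cv2.resize(S["p"][120:180,325:425],None,fx=7,fy=7,interpolation=cv2.INTER_CUBIC)
v=cv2.resize(np.load("pics/s4.npz")["p"][130:220,220:320],None,fx=6,fy=6,interpolation=cv2.INTER_CUBIC)[:,:600]
# overlay expected rim circle r=.03 at mesh+.03 and mesh bottom, ear reach circle
t=np.linspace(0,6.28,90)
ax1=t1+Rm@[.067,0]; ax0=t0+Rm@[.067,0]
for im,ax,zz,off,k in((u,ax0,.106,(325,120),7),(v,ax1,.281,(220,130),6)):
    for rr in(.03,.05):
        for q in proj("scene",np.c_[ax[0]+rr*np.cos(t),ax[1]+rr*np.sin(t),0*t+zz]): cv2.circle(im,tuple(int(w) for w in (q-off+.5)*k),1,(0,0,255),-1)
W=np.zeros((600,800,3),np.uint8)
v=cv2.resize(v,(400,360));u=cv2.resize(u,(400,240));W=np.vstack([u,v]);cv2.imwrite("pics/cmp.png",W)
E
```

```text
ears rel TCP in strainer axes, before/after [[ 0.1005 -0.0279]
 [ 0.1004  0.0336]] [[ 0.101  -0.028 ]
 [ 0.102   0.0313]]
top initial [[ 0.1039  0.0293]
 [ 0.1047 -0.0307]]
bowl [[ 0.0789  0.0235]
 [ 0.0601 -0.0308]
 [ 0.0964 -0.0051]]
axis mesh bottom px crop [[230.638256   247.03242348]]
```

View pics/cmp.png

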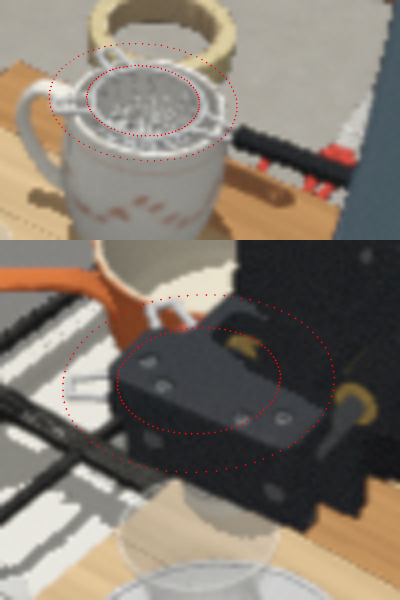

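```bash
python3 - <<'E'
from h import *
s=np.load("pics/s4.npz");X=cloud("scene",s["d"])
for v in range(186,208,3):
    print(v,[(X[v,u].round(3).tolist(),s["p"][v,u].tolist()) for u in(270,278,286)])
E
```

```text
186 [([0.407, 0.21, 0.337], [34, 32, 31]), ([0.39, 0.214, 0.35], [36, 33, 31]), ([0.377, 0.215, 0.358], [33, 31, 30])]
189 [([0.409, 0.209, 0.33], [35, 34, 33]), ([0.395, 0.209, 0.339], [35, 34, 33]), ([0.379, 0.212, 0.35], [37, 33, 34])]
192 [([0.408, 0.209, 0.326], [77, 78, 79]), ([0.395, 0.209, 0.333], [37, 36, 33]), ([0.384, 0.207, 0.338], [56, 56, 53])]
195 [([0.5, 0.112, 0.19], [132, 145, 148]), ([0.396, 0.208, 0.326], [55, 58, 57]), ([0.384, 0.208, 0.334], [36, 34, 33])]
198 [([0.5, 0.113, 0.184], [131, 145, 153]), ([0.487, 0.108, 0.187], [141, 153, 159]), ([0.383, 0.208, 0.329], [41, 39, 40])]
201 [([0.498, 0.116, 0.181], [160, 187, 205]), ([0.487, 0.108, 0.181], [129, 148, 158]), ([0.469, 0.108, 0.191], [130, 146, 156])]
204 [([0.499, 0.115, 0.172], [159, 187, 205]), ([0.486, 0.11, 0.176], [158, 185, 201]), ([0.467, 0.111, 0.189], [162, 187, 205])]
207 [([0.496, 0.119, 0.169], [148, 175, 194]), ([0.485, 0.112, 0.171], [158, 187, 206]), ([0.465, 0.114, 0.185], [165, 190, 207])]
```

```bash
python3 - <<'E'
from h import *
from scipy.optimize import least_squares
s=np.load("pics/s4.npz")
p,d=cams.camera("scene");X=cloud("scene",d)
for nm,X in(("s",X),("t",cloud("top",s["e"]))):
    m=(X[...,2]>.15)&(X[...,2]<.2055)&(abs(X[...,0]-.482)<.05)&(abs(X[...,1]-.131)<.05)
    P=X[m];print(nm,len(P),P[:,2].max() if len(P) else 0)
    for lo,hi in((.15,.165),(.165,.18),(.18,.193),(.193,.206)):
        Q=P[(P[:,2]>lo)&(P[:,2]<hi)]
        if len(Q)<20: continue
        f=least_squares(lambda c:np.hypot(Q[:,0]-c[0],Q[:,1]-c[1])-c[2],[.482,.131,.03],loss="soft_l1",f_scale=.002)
        print(lo,len(Q),f.x.round(4),np.sqrt(np.mean(f.fun**2)).round(4))
E
```

```text
s 1315 0.202661793549765
0.15 348 [0.482  0.1342 0.0234] 0.0014
0.165 336 [0.4823 0.134  0.023 ] 0.0012
0.18 379 [0.4824 0.1343 0.0271] 0.0017
0.193 252 [0.4823 0.1345 0.0309] 0.0011
t 120 0.20488022914215898
0.18 40 [0.4841 0.1328 0.0248] 0.0016
0.193 44 [0.4814 0.1356 0.0329] 0.0011
```

```bash
python3 -m crank '[[1,0.1,0.05,-0.1,0,0,0],[1,0.1,0,-0.2,0,0,0],[1,0,0,-0.2,0,0,0],[1,0,0,-0.2,0,0,0],[1,0,0,-0.2,0,0,0],[1,0,0,-0.2,0,0,0],[1,0,0,-0.1,0,0,0],[1,0,0,-0.1,0,0,0],[1,0,0,-0.04,0,0,0],[1,0,0,0,0,0,0]]'
python3 - <<'E'
from h import *
p,d=cams.camera("scene");q,e=cams.camera("top");print(r.state()["eef_pos"],r.state()["ft_force"])
a=cv2.resize(p[120:250,205:325],None,fx=4,fy=4,interpolation=cv2.INTER_CUBIC)
b=cv2.resize(q[130:260,210:285],None,fx=4,fy=4,interpolation=cv2.INTER_CUBIC)
cv2.imwrite("pics/s5.png",np.hstack([a,b]))
# bowl points
for n,D in(("scene",d),("top",e)):
    X=cloud(n,D);m=(X[...,2]>.208)&(X[...,2]<.252)&(np.hypot(X[...,0]-.482,X[...,1]-.132)<.036)
    P=X[m];print(n,len(P),P.min(0) if len(P) else 0,P.max(0) if len(P) else 0)
E
```

```text
clock: 25.95
eef_pos: [0.4174, 0.1259, 0.2282]
ee_rot: [180.0, 0.0, 5.6]
ft_force: [0.8, 0.5, -0.8]
width: 0.0127
finger_force: 30.0
[0.41748701 0.12593903 0.22836672] [-0.62837478 -0.19465362 -1.34618676]
scene 33 [0.50157053 0.1090259  0.24462497] [0.51470947 0.15175959 0.24931848]
top 50 [0.46825705 0.10042548 0.22418508] [0.50787721 0.10978748 0.25035304]
```

View pics/s5.png

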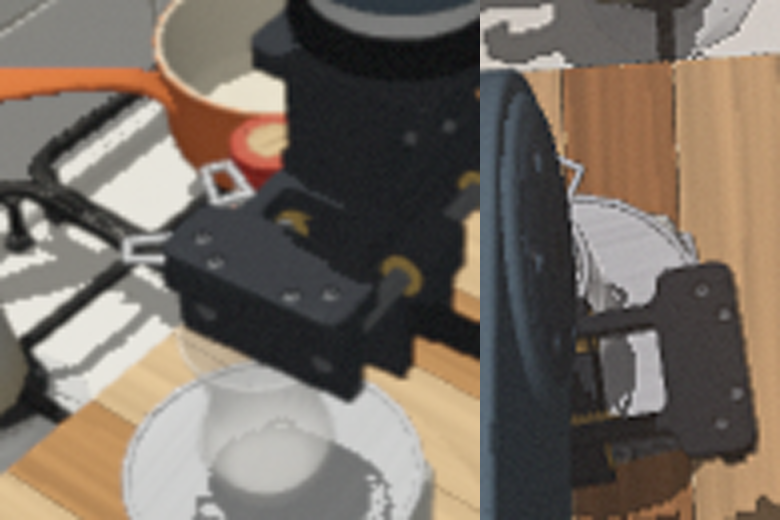

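The strainer's ears show level at (225,183) and (145,248); the bowl sits over the glass, its rim measured near z 0.248 (mesh bottom about 0.218, about 15 mm above the 0.2025 rim), and its axis is within about 2 mm of the glass. I hold still, then hand in.

```bash
python3 -m crank '[[1,0,0,0,0,0,0],[1,0,0,0,0,0,0],[1,0,0,0,0,0,0],[1,0,0,0,0,0,0],[1,0,0,0,0,0,0],[1,0,0,0,0,0,0],[1,0,0,0,0,0,0],[1,0,0,0,0,0,0],[1,0,0,0,0,0,0],[1,0,0,0,0,0,0]]' && python3 -c "
from cell import r
print(r.sign_off())"
```

```text
clock: 27.3
eef_pos: [0.4174, 0.1259, 0.2282]
ee_rot: [-180.0, -0.0, 5.6]
ft_force: [0.1, -0.4, -0.7]
width: 0.0121
finger_force: 30.0
the job is handed in; nothing more can be done
None
```

The job is handed in after 27 s: the glass stands free on the middle of the scale pan, and the strainer is held level and still above it, centred to about 2 mm with the mesh about 15 mm above the rim (camera estimates, since the gripper partly hides the bowl).

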